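Set up the pneumatic engraver's control unit

ROBOT

A 6-joint arm with a two-finger parallel gripper is mounted at the origin on the work surface. World frame = base frame: x ahead of the robot, y to its left, z up, the work surface at z = 0. Lengths are in mm, angles in degrees, forces in N, time in s.
With the tool pointing down it reaches from about 350 to 850 mm from the base axis. Payload 8.1 kg.
Tool frame: the origin (TCP) lies between the finger pads, 19 mm behind the fingertips; this is the grasp point; z points along the fingers, y is the line along which they close (so a half turn about z gives the same grasp; the last joint's range is limited). The gripper opens to 85 mm and grips with 20 to 120 N. Pads are 22 mm wide; open, the fingers measure 114 mm over their backs; the gripper's body (76 mm by 85 mm) begins 54 mm behind the grasp point. The pads swing forward as they close: fully open they stand 13 mm farther back than shut.
Start: joints at [69.821, 7.471, 85.268, -0, 87.261, -4.893], TCP at [158.165, 578.782, 249.992] pointing down, gripper open.
Joint ranges: [-169.43, 169.43], [-51.17, 129.36], [1.28, 143.12], [-76.62, 256.62], [0, 156.53], [-152.29, 152.29]. Speed limits (degrees/s): [136.94, 136.94, 159.86, 180, 180, 180].

INTERFACE

Orientations are given as [roll, pitch, yaw] about the fixed x, y, z axes, in that order (R = Rz(yaw) Ry(pitch) Rx(roll)).
In Python, from bench import sense, viewer, order gives the robot as it stands.
- The arm moves only by the tool carry_out, never from a script. Its argument "increments" is one flat list of numbers, 7 for each row, row after row: the shift along the tool's x, y, z as a fraction of full scale, then the turn, a rotation vector about the tool's x, y, z as a fraction of full scale, then the opening, from -1 (shut) to 1 (fully open). A call has exactly 10 rows; each row is the pose to reach, as a shift and turn from the pose commanded when the call began, along the tool's axes at that moment, turning the shorter way round; what a row does not reach only later rows make up. Full scale, the value 1, is 400 mm for a shift and 2 pi rad for a turn. A row lasts 1/8 s, in which the tool goes at most 62.5 mm and 10.7 degrees, less where a joint would pass 70% of its speed; a pose out of reach is approached as far as the arm can. A call with a number of a shift or a turn outside -1 to 1 is refused whole. A call with a gripper value outside its range is refused whole. The fingers move at their own pace and stop on an object; "force" is the grip in N (left out, the last holds). Time passes only in rows, so rows that repeat a pose let the fingers close, or fill a call up. It gives the time, the measured TCP pose, the force, the opening and the grip force at its end, in the units of the state.
- sense(): the state, without advancing time (a new reading comes with each control period).
- viewer.snapshot(name): name is "scene" or "side" or "wrist"; returns the picture (384x512x3 uint8, red, green, blue); there is no depth.
- viewer.get_calibration(name): a dict with "fx", "fy", "cx", "cy" (pixels), "R" (3x3) and "t" (3): a world point X has camera coordinates R X + t. Camera axes: x right, y down, z forward; pixel columns grow to the right and rows downward; lengths in mm; the calibration is good to about 2 mm. A picture is of the moment at which its call begins: read the wrist's pose just before it. get_calibration takes no time and is no camera call; for the wrist camera it gives the pose at the moment of the call.
- order.hand_in(): hands the job in; it is judged then, once.
The state is a dict: "time": time; "joint_pos": joint angles; "qd": joint speeds; "joint_efforts": joint torques, N m; "tool_pos": TCP position; "tcp_rot": TCP orientation; "ft_force": force on the tool from outside, world axes, zero at the start; "wrist_torque": the same for the moment, N m; "finger_gap": finger opening in mm; "grip_force": force on a finger pad.
Only numpy, scipy, OpenCV 4.12 (cv2) and the standard library are available. Lean on these libraries where they do the work, as an engineer would, in place of code of your own. Each camera call takes 0.05 s, during which the arm holds its last target. There are 200 camera calls.

TASK

Set up the pneumatic engraver's control unit: turn the stroke-speed dial on its sloping panel to 6 on the 0-to-10 scale and let it go. Then zero the air needle valve on the unit's deck: turn its thumbscrew clockwise until it seats, back it off a quarter turn, and finish still gripping the thumbscrew there, so that I can nip up the lock nut without it creeping. Do not push the other things on the bench about.

Things in the scene. Friction and masses are not known exactly. Their poses are not given: they have to be found in the camera images.
- unit: Grey metal control unit, fixed, 190 mm deep (x), 240 wide (y); origin: centre of underside, z up, front (-x) to the robot. Front lip 40 high, then a panel sloping up 22.2 degrees (119 mm), then a flat deck 85 high (x +15 to +95). Dial on the panel; on the deck the thumbscrew at x +55, y -60 and a gauge (48 across, top 135 high) at x +58, y +62, its needle at the first tick when the valve is shut.
- dial (a joint): Stroke-speed dial, rad: 0 at the first mark of its scale, growing clockwise seen from above to 4.712 at the last; stops at both ends. Eleven marks for 0 to 10, one every 27 degrees (0.471 rad), those for 0, 5, 10 longer; 5 is straight up the slope; 6 is 2.827 rad. Starts between 1 and 4.1. Stays where left; turning takes about 0.05 N m.
- dial_grip (a point): On the dial's axis, 16 mm above the panel, at x -48, y +52, z +77 mm of the unit. Round black fluted knob 40 mm across, top 26 mm off the panel, on a skirt 58 across, with a light pointer line. Turns with the dial: z is its axis, square to the panel (leaning 22.2 degrees to the unit's front), x the pointer's direction. Grip it with the TCP 5 to 8 mm above this point; fingertips clear of the panel.
- thumbscrew (a joint): Thumbscrew of the needle valve, rad: 0 when seated (a hard stop), growing anticlockwise seen from above as it is backed off; a quarter turn off the seat is 1.571. Starts 0.8 to 2.2 open. Stays where left; turning takes about 0.06 N m until it seats. Its height does not change noticeably.
- screw_grip (a point): On the thumbscrew's upright axis, 126 mm above the bench: grip with the TCP here. Plain steel flat spade head 30 mm wide, 9 thick, from 115 to 137 mm above the bench; below it a steel lock nut and brass hexagon within 15 mm of the axis down to the deck. Turns with it: z up, x along the 30 mm width, y across the 9 mm thickness (close the fingers along y). At the seat its x is the unit's x.
- polish_tin: Bystander: small round aluminium tin, 34 mm across, 14 high, standing loose on the unit's deck between gauge and thumbscrew (about 60 mm from the thumbscrew's axis). Origin: centre of its underside.
- handpiece: Bystander: engraving handpiece in a small wooden rest, lying along its x, about 145 mm long, 36 wide, 40 high. Origin: centre of the rest's underside.
- tweezers: Bystander: steel tweezers lying along x, 145 mm long, 10 high. Origin: centre, on the bench.
- coffee_cup: Bystander: paper cup with black lid, 84 mm across, 110 high. Origin: centre of its underside.
- file_pot: Bystander: wooden pot of needle files, 48 mm across, files to 175 mm high. Origin: centre of its underside.
- dish: Bystander: glass dish 72 mm across, 22 high. Origin: centre of its underside.
- bench_block: Bystander: steel block 64 x 64 x 20 mm. Origin: centre of its underside.
- plastic_box: Bystander: orange plastic box 77 x 62 x 26 mm. Origin: centre of its underside.

How it is judged (in metres and radians):
On the way, in this order (a step that is already met when the one before it is completed fails the run):
1. the dial stands at 6 and has been let go (value of joint dial between 2.662 and 2.992 rad and contact force between the fingers and dial below 0.5 N), for 0.2 s.
2. the thumbscrew has been turned home to its seat (value of joint thumbscrew below 0.06 rad), for 0.2 s.
At the end, for the whole second after the job is handed in: The dial is at 6 within 9.5 degrees (0.35 of a division); the thumbscrew, having been seated (within 0.06 rad), is backed off 90 degrees within 15 and still, and the fingers still grip it (more than 4 N, TCP within 30 mm of its grip point) (value of joint thumbscrew between 1.309 and 1.833 rad and velocity of joint thumbscrew between -0.05 and 0.05 rad/s and contact force between the fingers and thumbscrew above 4 N and distance between the grasp point and screw_grip below 0.03 m and value of joint dial between 2.662 and 2.992 rad); the arm keeps its last pose, push and grip.
It fails at once if a bystander is pushed more than 30 mm from its place, or the tin more than 15 mm (distance of polish_tin from where it was at the start of the episode above 0.015 m or distance of any of handpiece, tweezers, coffee_cup, file_pot, dish, bench_block, plastic_box from where it was at the start of the episode above 0.03 m).
It also fails if it takes over 51 s, if anything falls off the work surface, if the arm or the gripper's body presses on something with over 40 N, if the wrist force passes 120 N, or if a joint passes its speed limit or range.

## Working session

There is one attempt and no reset: what is moved stays moved. The work goes in short steps, Python scripts to look and compute and a tool call to move; the robot and the scene stay as the last step left them, time stands still between calls to the robot, and variables do not carry over. Pictures are saved under pics/ and viewed, at most 10 in all, crops included, and the job is handed in when it is done.

Besides the shell and the picture viewer there is one more tool, called after ">>>" in YAML: its name, and indented under it one key for each argument. carry_out: Moves the arm, as the interface text tells. Its arguments: {"type":"object","properties":{"increments":{"type":"array"},"force":{"type":"number"}},"required":["increments"]}

```bash
mkdir -p pics; ls; python3 - <<'E'
from bench import sense, viewer
import cv2,numpy as np
s=sense();print(s)
for n in ["scene","side","wrist"]:
    im=viewer.snapshot(n);cv2.imwrite(f"pics/{n}0.png",im[:,:,::-1]);c=viewer.get_calibration(n)
    print(n,c)
    np.save(f"{n}0.npy",c,allow_pickle=True)
E
```

```text
pics
{'time': 0.0, 'joint_pos': array([ 6.98204388e+01,  7.51672550e+00,  8.53294786e+01, -7.73736211e-05,
        8.72623719e+01, -4.89290078e+00]), 'qd': array([-0.0029417 , -0.03134354, -0.08427635, -0.00568398, -0.04760596,
       -0.07584453]), 'joint_efforts': array([ 2.78989082e-04, -5.69380045e+01, -5.00567901e+01, -4.11064650e-05,
        1.39588426e-02,  8.96554894e-06]), 'tool_pos': array([157.98535749, 578.28495089, 248.92563856]), 'tcp_rot': array([-1.79891813e+02, -9.18382524e-03,  1.64713335e+02]), 'ft_force': array([-0.0531855 , -0.31478634, -0.8463827 ]), 'wrist_torque': array([-0.00390425,  0.03180287,  0.04586186]), 'grip_force': 0.0, 'finger_gap': 85.27417363669116}
scene {'fx': 428.1762813657034, 'fy': 428.1762813657034, 'cx': 261.2558352700998, 'cy': 187.38807479298825, 'R': array([[-0.20003428,  0.97977038, -0.00602497],
       [ 0.80585648,  0.16102336, -0.56979541],
       [-0.55729851, -0.11883387, -0.8217645 ]]), 't': array([ 130.24260671, -347.73492857, 1460.92979487])}
side {'fx': 356.02499687127374, 'fy': 356.02499687127374, 'cx': 247.87301863497171, 'cy': 199.9733182560151, 'R': array([[-0.97659128, -0.21480971,  0.01123625],
       [-0.11718005,  0.48747795, -0.86523643],
       [ 0.18038377, -0.84629902, -0.50123813]]), 't': array([496.59847404, 165.07767776, 889.53884703])}
wrist {'fx': 305.7516418159108, 'fy': 305.7516418159108, 'cx': 260.74805873797743, 'cy': 192.72914859610782, 'R': array([[ 0.26422333,  0.96445887, -0.00226201],
       [ 0.91227704, -0.24916518,  0.3250651 ],
       [ 0.3129483 , -0.08795337, -0.94568894]]), 't': array([-599.5583672 ,  -40.86172913,  381.89164056])}
```

View pics/scene0.png

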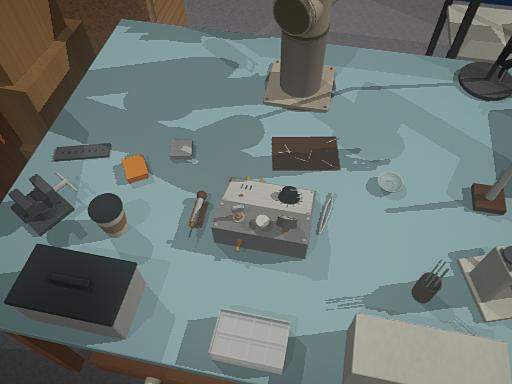

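View pics/side0.png

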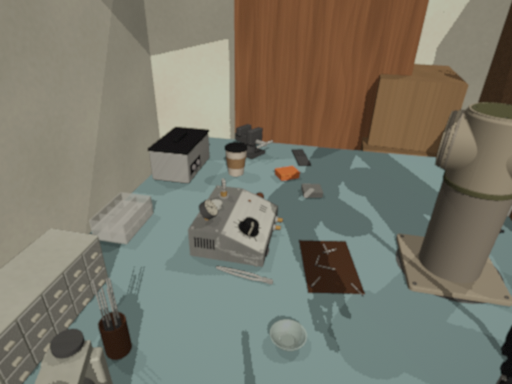

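Scene: unit at about (265,215), dial (290,194), thumbscrew (238,210), gauge (287,223), tin (262,222); handpiece at (198,213), tweezers (327,213). The arm is out of view. I'll get a rough pose, then look with the wrist camera.

```bash
cat > h.py <<'E'
import numpy as np
from scipy.spatial.transform import Rotation as Ro
def ray(c,u,v):
    d=c["R"].T@np.array([(u-c["cx"])/c["fx"],(v-c["cy"])/c["fy"],1]); return -c["R"].T@c["t"],d
def onz(c,u,v,z):
    o,d=ray(c,u,v); return o+d*(z-o[2])/d[2]
def proj(c,X):
    p=np.asarray(X)@c["R"].T+c["t"]; return np.c_[c["fx"]*p[:,0]/p[:,2]+c["cx"],c["fy"]*p[:,1]/p[:,2]+c["cy"]]
def unit(P,yaw): # unit pts -> world
    return lambda q: np.asarray(P)+Ro.from_euler('z',yaw,degrees=True).apply(q)
def inc(s,pos,R):
    "fractions for shift/turn from state pose s to pose pos,R (Rotation)"
    R0=Ro.from_euler('xyz',s["tcp_rot"],degrees=True)
    return R0.inv().apply(np.asarray(pos)-s["tool_pos"])/400,(R0.inv()*R).as_rotvec()/(2*np.pi)
E
python3 - <<'E'
from h import *
c=np.load("scene0.npy",allow_pickle=True).item();s=np.load("side0.npy",allow_pickle=True).item()
print(onz(c,290,194,80),onz(c,238,208,126),onz(c,287,220,135),onz(s,249,226,80))
w=np.load("wrist0.npy",allow_pickle=True).item();o,d=ray(w,w["cx"],w["cy"]);print("wristcam",o,d)
R0=Ro.from_euler('xyz',[-179.89,0,164.713],degrees=True);print(R0.as_matrix().round(3)); print(R0.inv().apply(o-np.array([158,578.3,249])),R0.inv().apply(d))
E
```

```text
[500.21107199  45.80717961  80.        ] [595.87419608 -67.78521918 126.        ] [610.94134468  54.18622376 135.        ] [494.25193277  55.83425581  80.        ]
wristcam [ 76.18218372 601.6567218  373.07721146] [ 0.3129483  -0.08795337 -0.94568894]
[[-0.965  0.264 -0.001]
 [ 0.264  0.965 -0.002]
 [ 0.    -0.002 -1.   ]]
[  85.08097575    0.72047407 -124.07882334] [-3.25064610e-01 -5.15608405e-04  9.45691669e-01]
```

```bash
cat >> h.py <<'E'
import json
def cmd(): d=json.load(open("cmd.json")); return np.array(d[0]),Ro.from_rotvec(d[1])
def setcmd(p,R): json.dump([list(map(float,p)),list(map(float,R.as_rotvec()))],open("cmd.json","w"))
def upd(inc):  # apply written last row
    p,R=cmd(); i=np.array(inc[:6],float); setcmd(p+R.apply(i[:3]*400),R*Ro.from_rotvec(i[3:]*2*np.pi))
def plan(pos,R):
    p,R0=cmd(); return np.r_[R0.inv().apply(np.asarray(pos)-p)/400,(R0.inv()*R).as_rotvec()/(2*np.pi)].round(4).tolist()
def down(yaw): return Ro.from_euler('xyz',[180,0,yaw],degrees=True)
E
python3 - <<'E'
from h import *
setcmd([158.165,578.782,249.992],down(69.821+4.893+90))
a=np.array([158.165,578.782,250]);b=np.array([500,-5,300.])
t=plan(a+(b-a)*.75,down(176));print(t);upd(t);print(plan(b,down(180)))
E
```

```text
[-0.9068, -0.8869, -0.0938, 0.0, 0.0, -0.0313]
[-0.2387, -0.349, -0.0312, -0.0, 0.0, -0.0112]
```

>>> carry_out:
  increments: [-0.9068, -0.8869, -0.0938, 0, 0, -0.0313, 1, -0.9068, -0.8869, -0.0938, 0, 0, -0.0313, 1, -0.9068, -0.8869, -0.0938, 0, 0, -0.0313, 1, -0.9068, -0.8869, -0.0938, 0, 0, -0.0313, 1, -0.9068, -0.8869, -0.0938, 0, 0, -0.0313, 1, -0.9068, -0.8869, -0.0938, 0, 0, -0.0313, 1, -0.9068, -0.8869, -0.0938, 0, 0, -0.0313, 1, -0.9068, -0.8869, -0.0938, 0, 0, -0.0313, 1, -0.9068, -0.8869, -0.0938, 0, 0, -0.0313, 1, -0.9068, -0.8869, -0.0938, 0, 0, -0.0313, 1]

```text
time: 1.4
tool_pos: [414.5, 140.7, 287.2]
tcp_rot: [180.0, -0.0, 175.9]
ft_force: [-0.7, -0.0, -0.3]
finger_gap: 85.4
grip_force: 0.0
```

>>> carry_out:
  increments: [-0.2387, -0.349, -0.0312, 0, 0, -0.0112, 1, -0.2387, -0.349, -0.0312, 0, 0, -0.0112, 1, -0.2387, -0.349, -0.0312, 0, 0, -0.0112, 1, -0.2387, -0.349, -0.0312, 0, 0, -0.0112, 1, -0.2387, -0.349, -0.0312, 0, 0, -0.0112, 1, -0.2387, -0.349, -0.0312, 0, 0, -0.0112, 1, -0.2387, -0.349, -0.0312, 0, 0, -0.0112, 1, -0.2387, -0.349, -0.0312, 0, 0, -0.0112, 1, -0.2387, -0.349, -0.0312, 0, 0, -0.0112, 1, -0.2387, -0.349, -0.0312, 0, 0, -0.0112, 1]

```text
time: 2.65
tool_pos: [500.0, -5.0, 300.0]
tcp_rot: [-180.0, 0.0, -180.0]
ft_force: [-0.1, 0.4, -0.6]
finger_gap: 85.5
grip_force: 0.0
```

```bash
python3 - <<'E'
from h import *
from bench import sense, viewer
import cv2
upd([-0.2387,-0.349,-0.0312,0,0,-0.0112])
s=sense();print(cmd()[0],s["time"],s["tool_pos"],s["tcp_rot"],s["joint_pos"])
c=viewer.get_calibration("wrist");im=viewer.snapshot("wrist");cv2.imwrite("pics/w1.png",im[:,:,::-1]);np.save("w1.npy",c,allow_pickle=True)
cv2.imwrite("pics/w1v.png",cv2.resize(im[:,:,::-1],(768,576),interpolation=cv2.INTER_CUBIC))
E
```

```text
[499.98822009  -5.00094095 299.992     ] 2.65 [499.9787032   -5.00727559 300.0442381 ] [-1.79997224e+02  6.81928123e-03 -1.79990663e+02] [-6.44975625e+00 -9.08667645e+00  9.64857542e+01 -1.99378827e-03
  9.25938339e+01 -9.64591833e+01]
```

View pics/w1v.png

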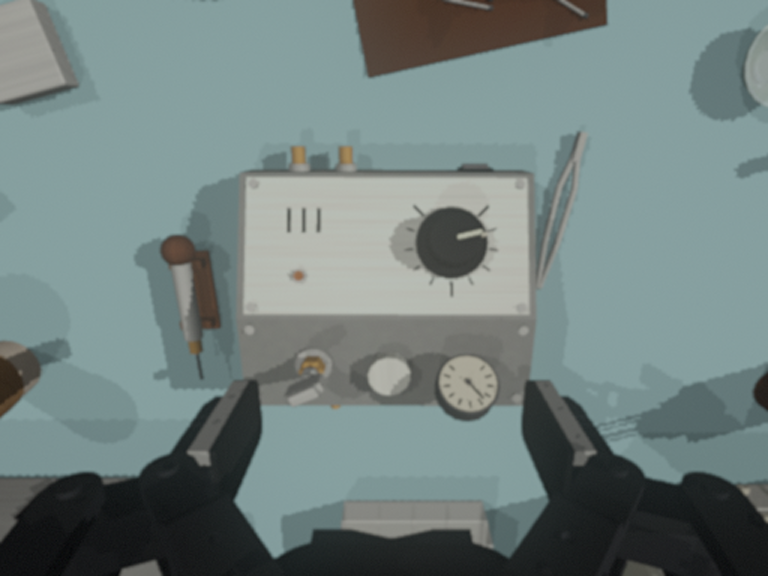

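Wrist view (768 px wide): image down = +x, right = +y. Dial at (451,242), pointer towards (482,233), mark 5 at (451,290), screw about (305,385), tin (389,376), gauge (467,383). I'll zoom in on dial and screw.

```bash
python3 - <<'E'
import cv2,numpy as np
im=cv2.imread("pics/w1.png")
a=cv2.resize(im[125:205,255:345],(720,640),interpolation=cv2.INTER_CUBIC)[:590]
b=cv2.resize(im[225:285,170:245],(600,480),interpolation=cv2.INTER_CUBIC)
cv2.imwrite("pics/a.png",a);cv2.imwrite("pics/b.png",b)
E
```

```text
(no output)
```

View pics/a.png

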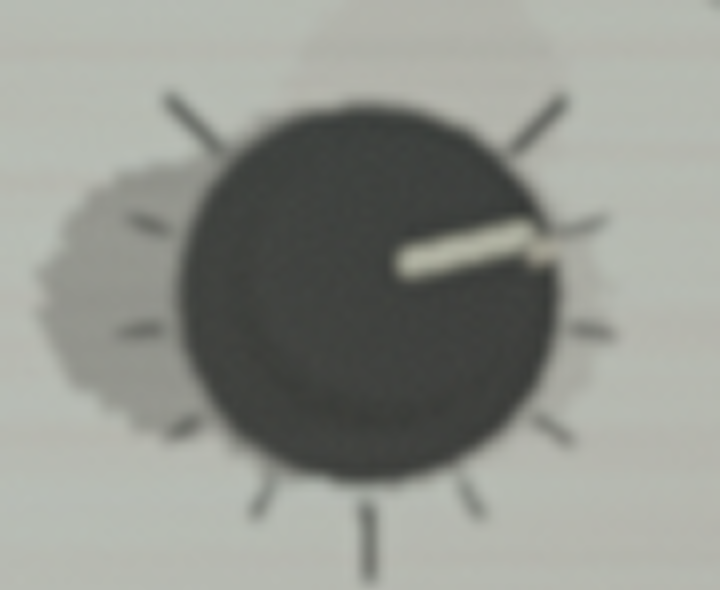

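View pics/b.png

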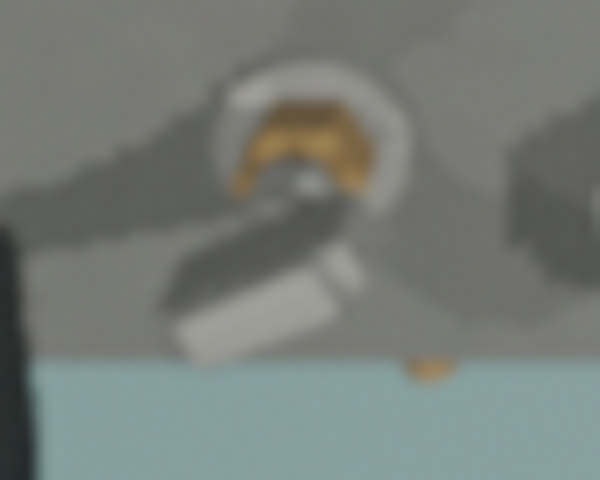

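```bash
python3 - <<'E'
from h import *
import cv2
c=np.load("w1.npy",allow_pickle=True).item();im=cv2.imread("pics/w1.png")
hsv=cv2.cvtColor(im,cv2.COLOR_BGR2HSV)
m=((hsv[...,1]<40)&(hsv[...,2]>150)).astype(np.uint8)
n,l,st,ce=cv2.connectedComponentsWithStats(m)
i=1+np.argmax(st[1:,4]*((ce[1:,0]>150)&(ce[1:,0]<360)&(ce[1:,1]<230)));print(st[i],ce[i])
pts=np.column_stack(np.where(l==i))[:,::-1].astype(np.int32)
h=cv2.convexHull(pts);q=cv2.approxPolyDP(h,8,True)[:,0]
# plane: panel edge z=85 (far) and z=40 (front)
for p in q: print(p,onz(c,*p,85).round(1),onz(c,*p,40).round(1))
# screw head top
y0,x0=225,170
g=im[225:285,170:245]; gg=cv2.cvtColor(g,cv2.COLOR_BGR2GRAY); hs=hsv[225:285,170:245]
mm=((gg>150)&(hs[...,1]<40)); mm[:32]=0; mm[:,47:]=0
p=np.column_stack(np.where(mm))[:,::-1]+[x0,y0];print(len(p),gg[38,28],gg[20,10])
w=np.array([onz(c,a,b,137)[:2] for a,b in p],np.float32);print(cv2.minAreaRect(w),w.mean(0))
# dial: dark knob blob; gauge, tin bright
d=((hsv[...,2]<85)).astype(np.uint8)
n,l,st,ce=cv2.connectedComponentsWithStats(d)
for j in range(1,n):
    if 400<st[j,4]<4000 and 120<ce[j,1]<210: print("dark",st[j],ce[j],onz(c,*ce[j],70),onz(c,*ce[j],77))
E
```

```text
[  162   118   191    92 14873] [251.78417266 164.09661803]
[352 209] [552.1 104.6  85. ] [570.3 119.   40. ]
[163 209] [ 552.1 -121.1   85. ] [ 570.3 -136.7   40. ]
[164 118] [ 446.1 -109.    85. ] [ 450.2 -122.9   40. ]
[349 118] [446.2  91.1  85. ] [450.3 103.7  40. ]
126 148 110
((608.4340209960938, -70.47767639160156), (27.148225784301758, 45.32655334472656), 26.266008377075195) [599.2578  -68.02556]
dark [ 278  139   46   46 1567] [299.67581366 161.76068922] [498.00611882  41.6814833   70.        ] [496.36612596  40.77727048  77.        ]
dark [107 157  40  77 960] [132.75104167 190.13125   ] [ 533.35332182 -160.64100345   70.        ] [ 531.01421212 -157.54356845   77.        ]
```

```bash
cat >> h.py <<'E'
O=np.array([541.7,-9.4,0]); N=np.array([-np.sin(np.radians(22.2)),0,np.cos(np.radians(22.2))])
DG=O+[-48,52,77]
def tilt(psi): return Ro.from_euler('y',-22.2,degrees=True)*down(psi)
E
python3 - <<'E'
from h import *
c=np.load("w1.npy",allow_pickle=True).item()
print("boss",onz(c,209.1,243.7,87),"exp",O+[55,-60,87]); print(proj(c,[O+[55,-60,87],O+[55,-60,126],DG,O+[58,62,135]]))
t=plan(DG+66.5*N,tilt(180));print(t)
E
```

```text
boss [597.50583789 -68.23416277  87.        ] exp [596.7 -69.4  87. ]
[[208.12033448 243.11843669]
 [202.39684771 259.94285387]
 [301.34655648 159.50420592]
 [313.00710885 266.75867328]]
[0.0785, 0.119, 0.4036, 0.0, -0.0617, 0.0]
```

>>> carry_out:
  increments: [0.0785, 0.119, 0.4036, 0, -0.0617, 0, 0.41, 0.0785, 0.119, 0.4036, 0, -0.0617, 0, 0.41, 0.0785, 0.119, 0.4036, 0, -0.0617, 0, 0.41, 0.0785, 0.119, 0.4036, 0, -0.0617, 0, 0.41, 0.0785, 0.119, 0.4036, 0, -0.0617, 0, 0.41, 0.0785, 0.119, 0.4036, 0, -0.0617, 0, 0.41, 0.0785, 0.119, 0.4036, 0, -0.0617, 0, 0.41, 0.0785, 0.119, 0.4036, 0, -0.0617, 0, 0.41, 0.0785, 0.119, 0.4036, 0, -0.0617, 0, 0.41, 0.0785, 0.119, 0.4036, 0, -0.0617, 0, 0.41]

```text
time: 3.95
tool_pos: [468.6, 42.6, 138.5]
tcp_rot: [-180.0, 22.2, -180.0]
ft_force: [-0.5, -0.4, 0.9]
finger_gap: 60.3
grip_force: 0.0
```

```bash
python3 - <<'E'
from h import *
from bench import sense, viewer
import cv2
upd([0.0785,0.119,0.4036,0,-0.0617,0])
s=sense();print(cmd()[0],cmd()[1].as_euler('xyz',degrees=True),s["time"],s["tool_pos"],s["tcp_rot"],s["joint_pos"].round(1),s["finger_gap"])
c=viewer.get_calibration("wrist");im=viewer.snapshot("wrist");cv2.imwrite("pics/w2.png",im[:,:,::-1]);np.save("w2.npy",c,allow_pickle=True)
b=cv2.resize(im[:,:,::-1],(768,576),interpolation=cv2.INTER_CUBIC)
for p in proj(c,[DG,DG+10*N,DG-13*N]): print(p); cv2.circle(b,tuple((p*1.5).astype(int)),4,(0,0,255),1)
cv2.imwrite("pics/w2v.png",b); print(plan(DG+6.5*N,tilt(180)))
E
```

```text
[468.57659015  42.59138516 138.552     ] [-180.      22.212 -179.986] 3.95 [468.56255373  42.56440626 138.54099923] [-179.99827241   22.20086206 -179.98619759] [ -1.5 -31.4 133.3   0.7  55.9 -91.8] 60.323232091288894
[259.65972538 219.48896124]
[259.59389512 225.76994121]
[259.73685363 212.13001922]
[0.0, 0.0, 0.15, 0.0, 0.0, 0.0]
```

View pics/w2v.png

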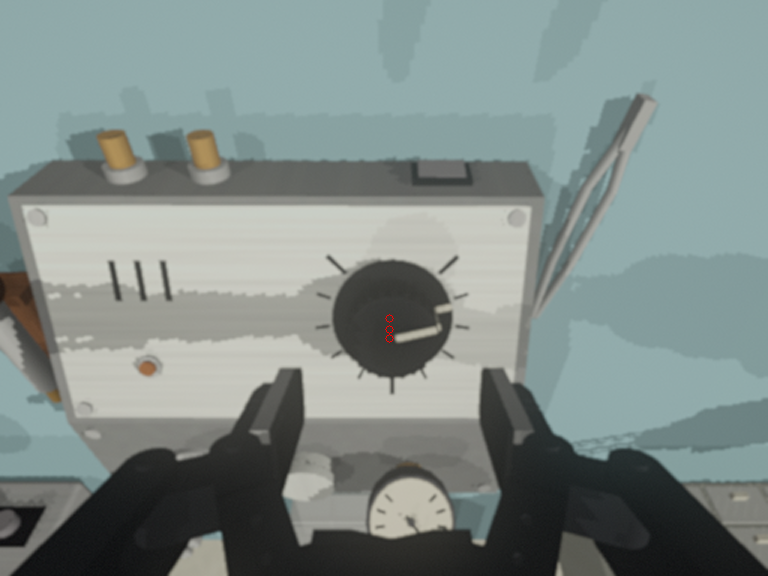

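The dial centre sits on the predicted axis within 1.5 mm (392,318 against 390,318), so I'll shift y by +1 mm, descend and grip.

>>> carry_out:
  increments: [0, 0.0023, 0.05, 0, 0, 0, 0.41, 0, 0.0023, 0.1, 0, 0, 0, 0.41, 0, 0.0023, 0.13, 0, 0, 0, 0.41, 0, 0.0023, 0.15, 0, 0, 0, 0.41, 0, 0.0023, 0.15, 0, 0, 0, 0.41, 0, 0.0023, 0.15, 0, 0, 0, -0.2, 0, 0.0023, 0.15, 0, 0, 0, -0.2, 0, 0.0023, 0.15, 0, 0, 0, -0.2, 0, 0.0023, 0.15, 0, 0, 0, -0.2, 0, 0.0023, 0.15, 0, 0, 0, -0.2]
  force: 40

```text
time: 5.25
tool_pos: [491.5, 43.0, 84.0]
tcp_rot: [-179.9, 22.3, -180.0]
ft_force: [-5.8, -3.9, 5.9]
finger_gap: 38.6
grip_force: 39.3
```

>>> carry_out:
  increments: [0, 0, 0, 0, 0, 0.025, -0.2, 0, 0, 0, 0, 0, 0.05, -0.2, 0, 0, 0, 0, 0, 0.075, -0.2, 0, 0, 0, 0, 0, 0.1, -0.2, 0, 0, 0, 0, 0, 0.125, -0.2, 0, 0, 0, 0, 0, 0.15, -0.2, 0, 0, 0, 0, 0, 0.175, -0.2, 0, 0, 0, 0, 0, 0.2, -0.2, 0, 0, 0, 0, 0, 0.225, -0.2, 0, 0, 0, 0, 0, 0.25, -0.2]

```text
time: 6.5
tool_pos: [491.8, 43.3, 84.1]
tcp_rot: [157.7, -0.1, 89.7]
ft_force: [-3.7, -2.1, 3.6]
finger_gap: 38.7
grip_force: 39.6
```

>>> carry_out:
  increments: [0, 0, 0, 0, 0, 0.025, -0.2, 0, 0, 0, 0, 0, 0.05, -0.2, 0, 0, 0, 0, 0, 0.075, -0.2, 0, 0, 0, 0, 0, 0.095, -0.2, 0, 0, 0, 0, 0, 0.11, -0.2, 0, 0, 0, 0, 0, 0.11, -0.2, 0, 0, 0, 0, 0, 0.11, -0.2, 0, 0, 0, 0, 0, 0.11, -0.2, 0, 0, 0, 0, 0, 0.11, -0.2, 0, 0, 0, 0, 0, 0.11, -0.2]

```text
time: 7.75
tool_pos: [492.0, 43.2, 84.2]
tcp_rot: [162.4, -13.9, 52.7]
ft_force: [-3.3, -2.5, 6.3]
finger_gap: 38.9
grip_force: 40.0
```

```bash
sed -i 's/-9.4,0\]/-8.5,0]/' h.py; python3 - <<'E'
from h import *
from bench import sense, viewer
import cv2
upd([0,.0023,.15,0,0,0]);upd([0,0,0,0,0,.25]);upd([0,0,0,0,0,.11])
s=sense();print(cmd()[0],cmd()[1].as_euler('xyz',degrees=True),s["time"],s["tool_pos"],s["tcp_rot"],s["joint_pos"].round(1),s["finger_gap"],s["ft_force"],s["wrist_torque"])
c=viewer.get_calibration("wrist");im=viewer.snapshot("wrist");cv2.imwrite("pics/w3.png",im[:,:,::-1]);np.save("w3.npy",c,allow_pickle=True)
b=cv2.resize(im[:,:,::-1],(768,576),interpolation=cv2.INTER_CUBIC)
P=DG-13*N
U=np.array([N[2],0,-N[0]])
for k in (5,6):
    a=np.radians(27*(k-5)); p=proj(c,[P+33*(np.cos(a)*U-np.sin(a)*np.array([0,1,0]))])[0]; print(k,p*1.5);cv2.circle(b,tuple((p*1.5).astype(int)),4,(0,0,255),1)
cv2.imwrite("pics/w3v.png",b)
E
```

```text
[491.25844622  43.51692741  83.00451422] [162.53491801 -13.94370208  52.56617236] 7.75 [491.97522756  43.24381192  84.18328928] [162.40076314 -13.93858256  52.72775006] [ -1.2 -21.3 132.5   0.6  46.5  37.9] 38.87284309094782 [-3.26582081 -2.50863759  6.27098551] [-0.54487052  0.34925848 -0.34246922]
5 [465.98540225 326.78156127]
6 [482.98450271 362.8077842 ]
```

View pics/w3v.png

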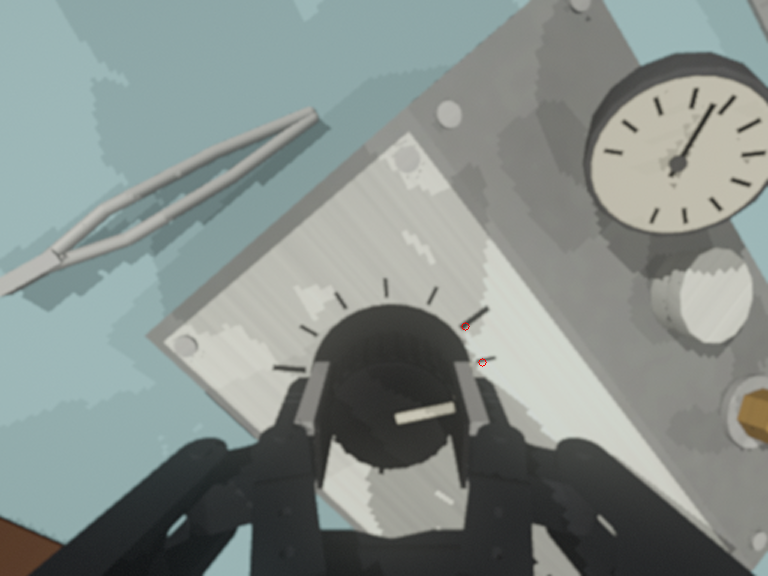

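Pointer runs from (397,418) to (455,407), mark 6 at (486,360). Next, its angle in the knob-top plane.

```bash
python3 - <<'E'
from h import *
U=np.array([N[2],0,-N[0]])
def ang(f,a,b,k,h=10):
    c=np.load(f,allow_pickle=True).item(); P=DG+h*N
    q=[]
    for u,v in (a,b):
        o,d=ray(c,u/k,v/k); q.append(o+d*((P-o)@N)/(d@N))
    v=q[1]-q[0]; r=(q[0]-P)
    A=lambda v: 2.356+np.arctan2(-v[1],v@U)
    print(A(v),[((x-P)@U,(x-P)[1]) for x in q],A(q[1]-P))
ang("w3.npy",(397,418),(455,407),1.5)
ang("w2.npy",(397,339),(438,329),1.5)
E
```

```text
2.8274185468042674 [(np.float64(1.353744772199022), np.float64(-0.790346127185316)), (np.float64(17.627744244527886), np.float64(-9.086045979369118))] 2.831923241264488
0.5228099012764233 [(np.float64(0.16288424473172353), np.float64(2.3941592675141905)), (np.float64(-4.562235276626394), np.float64(19.986711789445536))] 0.5607852358059746
```

Reads 2.83 rad, i.e. 6 on the scale. Open and back off along the axis.

>>> carry_out:
  increments: [0, 0, 0, 0, 0, 0, 0.41, 0, 0, 0, 0, 0, 0, 0.41, 0, 0, 0, 0, 0, 0, 0.41, 0, 0, 0, 0, 0, 0, 0.41, 0, 0, -0.03, 0, 0, 0, 0.41, 0, 0, -0.08, 0, 0, 0, 0.41, 0, 0, -0.14, 0, 0, 0, 0.41, 0, 0, -0.2, 0, 0, 0, 0.41, 0, 0, -0.2, 0, 0, 0, 0.41, 0, 0, -0.2, 0, 0, 0, 0.41]

```text
time: 9.05
tool_pos: [461.0, 43.5, 156.9]
tcp_rot: [162.5, -14.0, 52.6]
ft_force: [-0.0, -0.9, 0.2]
finger_gap: 60.1
grip_force: 0.0
```

```bash
python3 - <<'E'
from h import *
from bench import sense
upd([0,0,-.2,0,0,0])
s=sense();print(cmd()[0],s["tool_pos"],s["tcp_rot"],s["joint_pos"].round(1))
t=plan(O+[55,-60,225],down(110));print(t)
E
```

```text
[461.01567173  43.50953771 157.06782859] [460.99564032  43.5061751  156.88596507] [162.51975132 -13.95476771  52.56925304] [ -1.3 -34.4 133.2   0.6  59.   38. ]
[0.0252, 0.4699, -0.029, 0.0636, -0.011, -0.1634]
```

>>> carry_out:
  increments: [0.0252, 0.4699, -0.029, 0.0636, -0.011, -0.1634, 0.2, 0.0252, 0.4699, -0.029, 0.0636, -0.011, -0.1634, 0.2, 0.0252, 0.4699, -0.029, 0.0636, -0.011, -0.1634, 0.2, 0.0252, 0.4699, -0.029, 0.0636, -0.011, -0.1634, 0.2, 0.0252, 0.4699, -0.029, 0.0636, -0.011, -0.1634, 0.2, 0.0252, 0.4699, -0.029, 0.0636, -0.011, -0.1634, 0.2, 0.0252, 0.4699, -0.029, 0.0636, -0.011, -0.1634, 0.2, 0.0252, 0.4699, -0.029, 0.0636, -0.011, -0.1634, 0.2, 0.0252, 0.4699, -0.029, 0.0636, -0.011, -0.1634, 0.2, 0.0252, 0.4699, -0.029, 0.0636, -0.011, -0.1634, 0.2]

```text
time: 10.3
tool_pos: [596.5, -68.7, 225.2]
tcp_rot: [180.0, 0.0, 109.9]
ft_force: [-0.5, -0.4, -0.7]
finger_gap: 51.4
grip_force: 0.0
```

```bash
python3 - <<'E'
from h import *
from bench import sense, viewer
import cv2
upd([0.0252,0.4699,-0.029,0.0636,-0.011,-0.1634])
s=sense();print(cmd()[0],cmd()[1].as_euler('xyz',degrees=True),s["time"],s["tool_pos"],s["tcp_rot"],s["joint_pos"].round(1))
c=viewer.get_calibration("wrist");im=viewer.snapshot("wrist");cv2.imwrite("pics/w4.png",im[:,:,::-1]);np.save("w4.npy",c,allow_pickle=True)
b=cv2.resize(im[:,:,::-1],(768,576),interpolation=cv2.INTER_CUBIC)
for h in (115,137):
  p=proj(c,[O+[55,-60,h]])[0]*1.5;print(p);cv2.circle(b,tuple(p.astype(int)),3,(0,0,255),1)
cv2.imwrite("pics/w4v.png",b)
E
```

```text
[596.6846323  -68.50075508 224.98509774] [-1.79997529e+02  4.19200455e-03  1.10013227e+02] 10.3 [596.46489615 -68.66352081 225.1897572 ] [1.79959873e+02 1.38302334e-02 1.09928403e+02] [-11.5   8.2  87.1   0.   84.7 -31.4]
[392.91764606 296.69060061]
[393.09484133 311.79534813]
```

View pics/w4v.png

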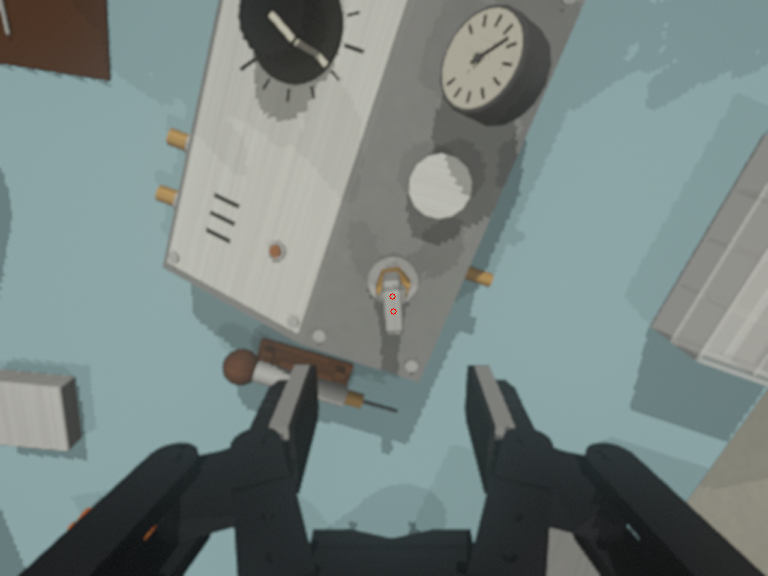

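Screw head at (393,310), long axis about 4° anticlockwise of the tool's x; it lies on the predicted axis. Descend and grip.

>>> carry_out:
  increments: [0, 0, 0.05, 0, 0, -0.0083, 0, 0, 0, 0.1, 0, 0, -0.0083, 0, 0, 0, 0.15, 0, 0, -0.0083, 0, 0, 0, 0.2, 0, 0, -0.0083, 0, 0, 0, 0.23, 0, 0, -0.0083, 0, 0, 0, 0.2475, 0, 0, -0.0083, 0, 0, 0, 0.2475, 0, 0, -0.0083, 0, 0, 0, 0.2475, 0, 0, -0.0083, -1, 0, 0, 0.2475, 0, 0, -0.0083, -1, 0, 0, 0.2475, 0, 0, -0.0083, -1]
  force: 60

```text
time: 11.6
tool_pos: [597.2, -68.7, 127.1]
tcp_rot: [179.9, 0.1, 113.0]
ft_force: [-1.4, 0.2, 5.2]
finger_gap: 7.9
grip_force: 59.8
```

>>> carry_out:
  increments: [0, 0, 0, 0, 0, 0, -1, 0, 0, 0, 0, 0, 0, -1, 0, 0, 0, 0, 0, 0, -1, 0, 0, 0, 0, 0, 0, -1, 0, 0, 0, 0, 0, 0, -1, 0, 0, 0, 0, 0, 0, -1, 0, 0, 0, 0, 0, 0, -1, 0, 0, 0, 0, 0, 0, -1, 0, 0, 0, 0, 0, 0, -1, 0, 0, 0, 0, 0, 0, -1]

```text
time: 12.85
tool_pos: [597.3, -68.6, 127.1]
tcp_rot: [179.9, 0.1, 113.0]
ft_force: [-2.0, 0.6, 6.4]
finger_gap: 8.1
grip_force: 59.9
```

```bash
python3 - <<'E'
from h import *
from bench import sense
upd([0,0,.2475,0,0,-.0083])
s=sense();print(cmd()[0],cmd()[1].as_euler('xyz',degrees=True),s["tool_pos"],s["tcp_rot"],s["joint_pos"].round(1),s["wrist_torque"],s["ft_force"])
E
```

```text
[596.68309912 -68.50902228 125.9850981 ] [-1.79997314e+02  4.05748925e-03  1.13001227e+02] [597.25260865 -68.64388592 127.12605108] [1.79931259e+02 5.91586714e-02 1.13007809e+02] [-11.4  12.6  92.6  -0.   74.7 -34.4] [-0.02642524  0.28442521  0.05679381] [-2.03959987  0.57102301  6.44797091]
```

>>> carry_out:
  increments: [0, 0, 0, 0, 0, 0.025, -1, 0, 0, 0, 0, 0, 0.05, -1, 0, 0, 0, 0, 0, 0.075, -1, 0, 0, 0, 0, 0, 0.1, -1, 0, 0, 0, 0, 0, 0.125, -1, 0, 0, 0, 0, 0, 0.15, -1, 0, 0, 0, 0, 0, 0.175, -1, 0, 0, 0, 0, 0, 0.2, -1, 0, 0, 0, 0, 0, 0.225, -1, 0, 0, 0, 0, 0, 0.25, -1]

```text
time: 14.1
tool_pos: [598.1, -69.0, 127.2]
tcp_rot: [179.9, -0.2, 22.7]
ft_force: [3.5, -1.5, 1.2]
finger_gap: 8.3
grip_force: 61.5
```

>>> carry_out:
  increments: [0, 0, 0, 0, 0, 0.02, -1, 0, 0, 0, 0, 0, 0.035, -1, 0, 0, 0, 0, 0, 0.045, -1, 0, 0, 0, 0, 0, 0.055, -1, 0, 0, 0, 0, 0, 0.06, -1, 0, 0, 0, 0, 0, 0.065, -1, 0, 0, 0, 0, 0, 0.07, -1, 0, 0, 0, 0, 0, 0.07, -1, 0, 0, 0, 0, 0, 0.07, -1, 0, 0, 0, 0, 0, 0.07, -1]

```text
time: 15.35
tool_pos: [598.2, -69.3, 127.2]
tcp_rot: [179.9, -0.2, -2.2]
ft_force: [4.5, -3.4, 1.3]
finger_gap: 7.9
grip_force: 69.4
```

```bash
python3 - <<'E'
from h import *
from bench import sense, viewer
import cv2
upd([0,0,0,0,0,.25]);upd([0,0,0,0,0,.07])
s=sense();print(cmd()[1].as_euler('xyz',degrees=True),s["time"],s["tool_pos"],s["tcp_rot"],s["joint_pos"].round(1),s["wrist_torque"],s["ft_force"])
im=viewer.snapshot("wrist")
cv2.imwrite("pics/w5v.png",cv2.resize(im[:,:,::-1],(768,576),interpolation=cv2.INTER_CUBIC))
E
```

```text
[ 1.79995185e+02  7.03099785e-04 -2.19877274e+00] 15.35 [598.16250372 -69.32294964 127.17384949] [179.91467529  -0.21389806  -2.17678947] [-11.5  12.7  92.6  -0.1  74.5  80.7] [-0.52736207 -0.64191739  0.31491214] [ 4.48397052 -3.42216902  1.26545832]
```

View pics/w5v.png

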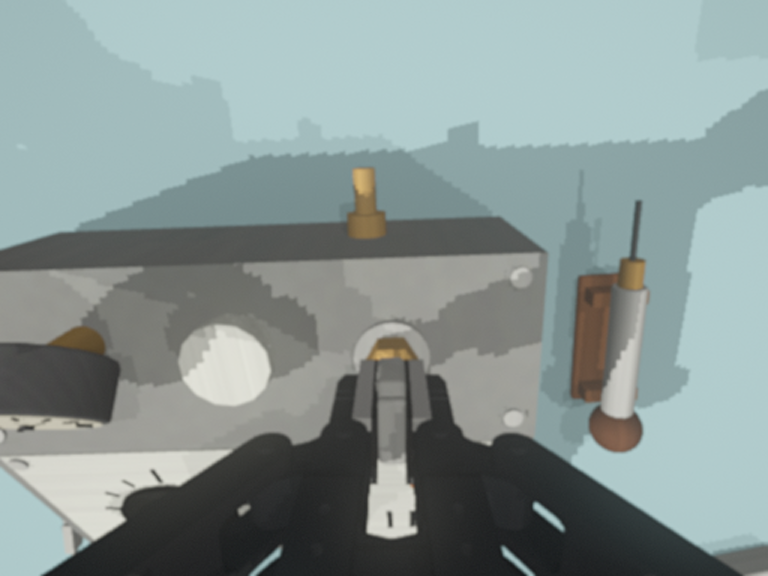

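Grip holds; the deck edge shows tool yaw about −2° against the unit. Moment about z has risen to 0.31 N m, suggesting the seat. I'll push a little further to be sure.

>>> carry_out:
  increments: [0, 0, 0, 0, 0, 0.005, -1, 0, 0, 0, 0, 0, 0.01, -1, 0, 0, 0, 0, 0, 0.014, -1, 0, 0, 0, 0, 0, 0.014, -1, 0, 0, 0, 0, 0, 0.014, -1, 0, 0, 0, 0, 0, 0.014, -1, 0, 0, 0, 0, 0, 0.014, -1, 0, 0, 0, 0, 0, 0.014, -1, 0, 0, 0, 0, 0, 0.014, -1, 0, 0, 0, 0, 0, 0.014, -1]

```text
time: 16.65
tool_pos: [598.2, -69.3, 127.3]
tcp_rot: [179.9, -0.2, -7.1]
ft_force: [4.2, -4.2, 2.6]
finger_gap: 8.1
grip_force: 102.9
```

```bash
python3 - <<'E'
from h import *
from bench import sense
upd([0,0,0,0,0,.014])
s=sense();print(cmd()[1].as_euler('xyz',degrees=True),s["time"],s["tool_pos"],s["tcp_rot"],s["wrist_torque"],s["ft_force"],s["finger_gap"])
E
```

```text
[ 1.79995142e+02  2.77366910e-04 -7.23877272e+00] 16.65 [598.17835623 -69.31100753 127.25103921] [179.90868211  -0.22193992  -7.12752146] [-0.6082747  -0.58502511  1.44865884] [ 4.24728788 -4.23070286  2.62668679] 8.12547862827844
```

Moment now 1.45 N m with no further travel of the head, so it is hard on its seat (contact at about yaw −1°). Back off to yaw +89.

>>> carry_out:
  increments: [0, 0, 0, 0, 0, -0.025, -1, 0, 0, 0, 0, 0, -0.05, -1, 0, 0, 0, 0, 0, -0.075, -1, 0, 0, 0, 0, 0, -0.1, -1, 0, 0, 0, 0, 0, -0.125, -1, 0, 0, 0, 0, 0, -0.15, -1, 0, 0, 0, 0, 0, -0.175, -1, 0, 0, 0, 0, 0, -0.2, -1, 0, 0, 0, 0, 0, -0.22, -1, 0, 0, 0, 0, 0, -0.235, -1]

```text
time: 17.9
tool_pos: [597.6, -68.6, 127.1]
tcp_rot: [179.9, -0.0, 77.6]
ft_force: [1.5, -0.0, 4.7]
finger_gap: 8.0
grip_force: 62.1
```

>>> carry_out:
  increments: [0, 0, 0, 0, 0, -0.015, -1, 0, 0, 0, 0, 0, -0.025, -1, 0, 0, 0, 0, 0, -0.033, -1, 0, 0, 0, 0, 0, -0.033, -1, 0, 0, 0, 0, 0, -0.033, -1, 0, 0, 0, 0, 0, -0.033, -1, 0, 0, 0, 0, 0, -0.033, -1, 0, 0, 0, 0, 0, -0.033, -1, 0, 0, 0, 0, 0, -0.033, -1, 0, 0, 0, 0, 0, -0.033, -1]

```text
time: 19.15
tool_pos: [597.5, -68.6, 127.1]
tcp_rot: [179.9, 0.0, 89.3]
ft_force: [0.5, 0.3, 5.0]
finger_gap: 7.8
grip_force: 62.6
```

```bash
python3 - <<'E'
from h import *
from bench import sense, viewer
import cv2
upd([0,0,0,0,0,-.235]);upd([0,0,0,0,0,-.033])
s=sense();print(cmd()[1].as_euler('xyz',degrees=True),s["time"],s["tool_pos"],s["tcp_rot"],s["wrist_torque"],s["ft_force"],s["qd"].round(3))
im=viewer.snapshot("wrist")
cv2.imwrite("pics/w6v.png",cv2.resize(im[:,:,::-1],(768,576),interpolation=cv2.INTER_CUBIC))
E
```

```text
[-1.79999176e+02  4.79593450e-03  8.92412273e+01] 19.15 [597.52055377 -68.61670838 127.14810464] [1.79877977e+02 2.14997655e-02 8.92579713e+01] [ 0.01583768 -0.02665763  0.04233051] [0.53817705 0.29443602 5.04324434] [-0.051  0.014 -0.171  0.048  0.01  -0.053]
```

View pics/w6v.png

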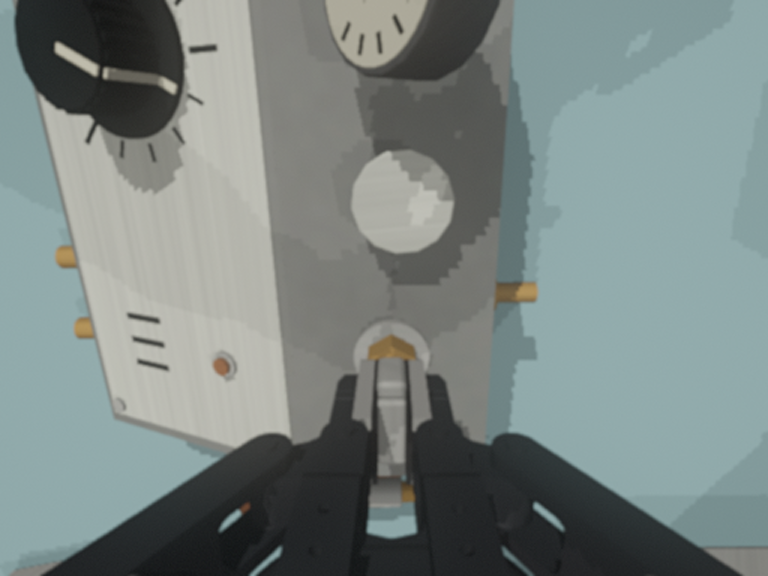

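The picture shows the head flat between the pads, square to the unit. The dial's skirt mark at (170,87) points at the 6 tick (195,99), and the tin at (402,201) is undisturbed.

```bash
python3 -c "
from bench import order
print(order.hand_in())"
```

```text
the job is handed in; nothing more can be done
None
```

The dial is set to 6 (read as 2.83 rad from the wrist camera) and let go. The thumbscrew was seated, backed off about 90° and is still gripped at about 60 N. The job is handed in; the verdict was not shown.

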